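# Stow the tensile specimen and shut its case

### The arm

A 6-joint arm with a two-finger parallel gripper is mounted at the origin on the work surface. World frame = base frame: x ahead of the robot, y to its left, z up, the work surface at z = 0. Lengths are in m, angles in rad, forces in N, time in s.
With the tool pointing down it reaches from about 0.35 to 0.975 m from the base axis. Payload 4.9 kg.
Tool frame: the origin (TCP) lies at the very end of the fingers, on their centre line; the grasp point (between the pads) lies 19 mm behind it; z points along the fingers, y is the direction in which the jaws open and shut (so a half turn about z gives the same grasp; the last joint's range is limited). The gripper opens to 85 mm and grips with 20 to 120 N. Pads are 22 mm wide; open, the fingers measure 114 mm over their backs; the gripper's body (76 mm by 85 mm) begins 54 mm behind the grasp point. The pads swing forward as they close: fully open they stand 13 mm farther back than shut.
Start: joints at [-1.285, 0.053, 1.613, -0, 1.476, -0.119], TCP at [0.246, -0.574, 0.231] pointing down, gripper open.
Joint ranges: [-3.01, 3.01], [-1.01, 2.22], [0.06, 2.58], [-1.02, 4.17], [0.09, 2.62], [-3.14, 3.14]. Speed limits (rad/s): [2.57, 2.57, 3.14, 3.14, 3.14, 3.14].

### API

Orientations are given as a unit quaternion [w, x, y, z].
In Python, from plant import monitor, eyes, manip gives the robot as it stands.
- The arm moves only by the tool step_arm, never from a script. Its argument "motion" is a list of rows, each a list of 7 numbers: the shift along the world's x, y, z scaled (see below), then the turn, a rotation vector about the world's x, y, z scaled (see below), then the closure in counts, from 0 (fully open) to 255 (shut). In form: [[x, y, z, ax, ay, az, grip], ...]. A call has 1 to 10 rows; each row is the pose to reach, as a shift and turn from the pose commanded when the call began; what a row does not reach only later rows make up. The controller multiplies each number of a shift by 0.5 m and each number of a turn by 1.5 rad. A row lasts 1/10 s, in which the tool goes at most 50 mm and 8.59 degrees, less where a joint would pass 70% of its speed; a pose out of reach is approached as far as the arm can. A call with a number of a shift or a turn outside -1 to 1 is refused whole. A call with a gripper value outside its range is refused whole. The fingers move at their own pace and stop on an object; the grip force is fixed at half the most. Time passes only in rows, so rows that repeat a pose let the fingers close. It gives the time, the measured TCP pose, the force and the opening at its end, in the units of the state.
- monitor.state(): the state, without advancing time (a new reading comes with each control period).
- eyes.grab_frame(name): name is "scene" or "top" or "wrist"; returns a dict with "pixels" (384x512x3 uint8, red, green, blue), "mtx" (3x3 intrinsics, pixels), "rvec" (rotation vector, rad) and "tvec" (3), from world to camera coordinates, as OpenCV has them; the wrist camera has in their place "hand_eye" (4x4, takes a point from camera to tool coordinates, whose origin is the TCP and whose axes are the flange's). Camera axes: x right, y down, z forward; pixel columns grow to the right and rows downward; lengths in m; the calibration is good to about 2 mm. A picture is of the moment at which its call begins: read the wrist's pose just before it. There is no depth.
- manip.job_done(): hands the job in, once; it reports no verdict.
Trained networks look in the newest picture that a camera, given by its name, has taken for a name from the list of things; names that differ only in an ending like _2 or _b are one class to them, and where a whole thing is asked for, a point or a joint stands for the part that bears it (a point fixed in the world has none). Each returns a list of dicts, best first, with "p" (0 to 1); they miss things now and then, are a little off and sometimes report something else, mostly with a low value. They report only what shows in the picture. A call takes as long as a camera call.
- eyes.look_for(name, camera): "box" ([centre column, centre row, width, height] in pixels, round what is visible of it).
- eyes.pinpoint(name, camera): "uv" ([column, row] in pixels: a listed point, or the origin of a listed thing).
The state is a dict: "time": time; "joint_pos": joint angles; "joint_vel": joint speeds; "joint_efforts": joint torques, N m; "tool_pos": TCP position; "tool_rot": TCP orientation; "contact_force": force on the tool from outside, world axes, zero at the start; "ft_torque": the same for the moment, N m; "gripper_width": opening from 0.0 (shut) to 1.0 (fully open).
Only numpy, scipy, OpenCV 4.12 (cv2) and the standard library are available. Lean on these libraries where they do the work, as an engineer would, in place of code of your own. Each camera call takes 0.05 s, during which the arm holds its last target.

### The job

Push over the steel dog-bone specimen that stands on end in the open case, so that it lies down flat along its own trough, and then push the lid over and press it fully shut. Only push with the fingers: do not pick anything up, and leave the small steel disc in the case and the things around the case where they are.

Things in the scene. Friction and masses are not known exactly. Their poses are not given: they have to be found in the camera images.
- case: the open black specimen case, 130 mm (its x) by 250 mm (its y), walls 65 mm tall, fixed to the bench. Origin: centre of its underside, at bench height. x points away from the hinge side (the long side nearest the robot), y runs along the hinge, z up. Inside are two equal grey-lined troughs side by side along y; the divider between them is 10 mm thick, its top 48 mm above the bench
- trough_far (a point): middle of the floor of the trough farther from the hinge: case frame x = 27, y = 0, z = 8 mm. Each trough is 44 mm wide and 200 mm long (y from -100 to +100 mm). Axes as the case's
- trough_near (a point): middle of the floor of the trough nearer the hinge: case frame x = -27, y = 0, z = 8 mm; same size as the other. Axes as the case's
- specimen_mid (a point): middle of the steel specimen, a round dog-bone bar 140 mm long, about 0.45 kg, with 30 mm diameter heads 34 mm long and a 16 mm waist; z along the bar. It starts standing on end on a trough's floor (this point 78 mm, its top 148 mm above the bench), 76 mm from the trough's middle: at the +y end of the far trough or the -y end of the near one. Lying, this point is at 23 mm
- specimen: the same specimen: origin at the centre of the head end it stands on, z axis along the bar towards the other head. It overbalances once its top has been pushed about 30 mm towards the middle of the case, and then falls along its trough
- disc_mid (a point): centre of a small loose steel disc, 32 mm diameter and 22 mm tall, already stowed flat on the floor of the other trough near its opposite end (this point 19 mm above the bench); to be left alone
- lid (a joint): opening angle of the case's lid, rad: 0 = shut flat on the rim, pi/2 = upright, at the start 1.75 to 2.0 (leaning back towards the robot). The hinge is stiff (about 0.24 N m, 2 N at the free edge): the lid stays at whatever angle it is left, and does not fall shut
- lid_hinge (a point): middle of the lid's hinge line, along the case's y axis on the near wall's top: case frame x = -65, y = 0, z = 65 mm. The lid is a flat black plate, 130 mm from hinge to free edge, 250 mm along the hinge, 12 mm thick, with 2 mm ribs outside; its inner face contains the hinge line
- lid_edge (a point): middle of the lid's free edge, half-way through its thickness: 130 mm from the hinge line and 6 mm outward of the lid's inner face
- slug: loose bystander: plain aluminium cylinder, 28 mm diameter, 50 mm tall, standing on the bench beside one end of the case; origin at the centre of its underside
- collar: loose bystander: steel ring, 52 mm outside, 30 mm bore, 20 mm tall, flat on the bench beyond the case's far side; origin at the centre of its underside
- wrench: loose bystander: steel wrench lying on the bench, about 160 mm long
- jar: loose bystander: white jar with a black cap, 56 mm diameter, 75 mm tall; origin at the centre of its underside
- dispenser: loose bystander: clear bottle, 60 mm diameter, 160 mm tall; origin at the centre of its underside
- mouse: loose bystander: black computer mouse, 100 x 58 x 30 mm; origin at the centre of its underside
- carton: loose bystander: cardboard box, 60 x 80 x 50 mm; origin at the centre of its underside

How it is judged:
On the way, in this order (a step that is already met when the one before it is completed fails the run):
1. the specimen lies flat along its trough in the case (angle between specimen_mid's own z axis and vertical between 1.42 and 1.72 rad and z of specimen_mid in the frame of case below 0.033 m and x of specimen_mid in the frame of case between -0.045 and 0.045 m and y of specimen_mid in the frame of case between -0.045 and 0.045 m), for 0.2 s.
2. the lid is shut (value of joint lid below 0.04 rad), for 0.2 s.
At the end, for the whole second after the job is handed in: the specimen lies flat (within about 8 degrees of level, middle less than 33 mm above the bench) along one of the troughs inside the case, at rest; the lid is shut to within 0.04 rad; the disc lies on its trough's floor (all of step 1 and angle between the z axis of specimen_mid and the y axis of case, either way round below 0.2 rad and value of joint lid below 0.04 rad and linear speed of specimen below 0.02 m/s and z of disc_mid in the frame of case below 0.025 m); the robot touches nothing.
It fails at once if the specimen was lifted or carried (height (world z) of specimen_mid above 0.095 m or (angle between specimen_mid's own z axis and vertical above 1.2 rad and height (world z) of specimen_mid above 0.07 m)).
It fails at once if the specimen left its trough (y of specimen_mid in the frame of case above 0.11 m or y of specimen_mid in the frame of case below -0.11 m or distance of specimen_mid from where it was at the start of the episode above 0.15 m).
It fails at once if the disc was moved by more than 15 mm (distance of disc_mid from where it was at the start of the episode above 0.015 m).
It fails at once if a thing around the case was moved by more than 20 mm or knocked over (distance of any of slug, collar, wrench, jar, dispenser, mouse, carton from where it was at the start of the episode above 0.02 m or angle between any of slug, jar, dispenser's own z axis and vertical above 0.6 rad).
It also fails if it takes over 48 s, if anything falls off the work surface, if the arm or the gripper's body presses on something with over 40 N, if the wrist force passes 120 N, or if a joint passes its speed limit or range.

## Working session

There is one attempt and no reset: what is moved stays moved. The work goes in short steps, Python scripts to look and compute and a tool call to move; the robot and the scene stay as the last step left them, time stands still between calls to the robot, and variables do not carry over. Pictures are saved under pics/ and viewed, and the job is handed in when it is done.

Besides the shell and the picture viewer there is one more tool, called after "Request:" in YAML: its name, and indented under it one key for each argument. step_arm: Moves the arm, as the interface text tells. Its arguments: {"type":"object","properties":{"motion":{"type":"array","items":{"type":"array","items":{"type":"number"}}}},"required":["motion"]}

```bash
ls; mkdir -p pics
cat > h.py <<'E'
import numpy as np, cv2
from plant import monitor, eyes, manip
def grab(n,f):
    r=eyes.grab_frame(n); cv2.imwrite('pics/'+f+'.png',cv2.cvtColor(r['pixels'],cv2.COLOR_RGB2BGR)); return r
def cam(r):
    R=cv2.Rodrigues(np.array(r['rvec'],float))[0]; return np.array(r['mtx']),R,np.array(r['tvec'],float).ravel()
def ray(c,uv):
    K,R,t=c; d=R.T@np.linalg.inv(K)@np.array([uv[0],uv[1],1.]); return -R.T@t,d/np.linalg.norm(d)
def atz(c,uv,z):
    o,d=ray(c,uv); return o+d*(z-o[2])/d[2]
def proj(c,p):
    K,R,t=c; q=K@(R@np.array(p,float)+t); return q[:2]/q[2]
def tri(l):
    A=np.zeros((3,3));b=np.zeros(3)
    for c,uv in l:
        o,d=ray(c,uv);M=np.eye(3)-np.outer(d,d);A+=M;b+=M@o
    p=np.linalg.solve(A,b); return p,[np.linalg.norm(proj(c,p)-uv) for c,uv in l]
E
python3 - <<'E'
from h import *
import pickle
C={}
for n in('scene','top'):
    r=grab(n,n+'0');C[n]=cam(r)
    o,d=ray(C[n],(256,192));print(n,o.round(3),d.round(3))
    for t in ['case','trough_far','trough_near','specimen_mid','specimen','disc_mid','lid_hinge','lid_edge','slug','collar','wrench','jar','dispenser','mouse','carton']:
        print(t,[(np.round(q['uv'],1).tolist(),round(q['p'],2)) for q in eyes.pinpoint(t,n)[:2]])
pickle.dump(C,open('C.pkl','wb'))
s=monitor.state();print(s)
E
```

```text
pics
scene [ 1.038 -0.835  0.733] [-0.396  0.711 -0.581]
case [([271.8, 209.1], 0.78), ([291.5, 181.3], 0.31)]
trough_far [([281.2, 210.5], 0.84)]
trough_near [([266.6, 207.1], 0.86)]
specimen_mid [([132.6, 262.7], 0.67), ([292.4, 181.8], 0.66)]
specimen [([288.8, 195.2], 0.82)]
disc_mid []
lid_hinge [([254.9, 185.5], 0.96), ([282.3, 208.9], 0.18)]
lid_edge []
slug [([267.4, 206.0], 0.47)]
collar [([309.5, 210.7], 0.63)]
wrench []
jar [([192.8, 290.1], 0.57)]
dispenser []
mouse [([105.4, 300.8], 0.79)]
carton [([284.7, 144.2], 0.79), ([255.7, 187.9], 0.44)]
top [ 0.503 -0.024  1.236] [ 0.077 -0.019 -0.997]
case [([241.5, 184.2], 0.82), ([240.9, 211.1], 0.71)]
trough_far [([243.6, 211.7], 0.7), ([240.3, 170.7], 0.61)]
trough_near [([240.3, 185.1], 0.79)]
specimen_mid [([215.9, 174.7], 0.41)]
specimen [([220.0, 175.7], 0.54)]
disc_mid [([263.3, 187.6], 0.58), ([242.9, 199.5], 0.38)]
lid_hinge [([244.2, 198.0], 0.57)]
lid_edge [([244.4, 211.5], 0.6)]
slug [([194.5, 180.2], 0.55)]
collar [([227.6, 149.0], 0.54)]
wrench [([358.3, 246.8], 0.86)]
jar [([243.1, 199.3], 0.7), ([358.2, 190.6],
[... 152 characters left out ...]
os': array([-1.28500299e+00,  5.26566655e-02,  1.61290626e+00, -3.93337877e-06,
        1.47599285e+00, -1.18989414e-01]), 'joint_vel': array([ 8.39029398e-04,  6.52355981e-04,  8.54800086e-04, -9.89561306e-05,
        2.47361524e-05,  1.34420431e-03]), 'joint_efforts': array([ 8.60284217e-04, -3.93667674e+01, -3.70449650e+01, -5.75993226e-05,
        4.79374630e-04,  1.37682309e-05]), 'tool_pos': array([ 0.24613688, -0.57447148,  0.23132672]), 'tool_rot': array([ 1.85407098e-05,  9.79588646e-01,  2.01012648e-01, -4.14763665e-07]), 'contact_force': array([-0.37352902, -0.28658293,  0.79284625]), 'ft_torque': array([-0.02373799, -0.02936475,  0.02396165]), 'gripper_width': 1.0003162777726808}
```

Run:
```python
import cv2
a=cv2.imread('pics/top0.png');cv2.imwrite('pics/top0c.png',cv2.resize(a[120:270,90:290],None,fx=4,fy=4,interpolation=cv2.INTER_CUBIC))
a=cv2.imread('pics/scene0.png');cv2.imwrite('pics/scene0c.png',cv2.resize(a[110:260,200:400],None,fx=4,fy=4,interpolation=cv2.INTER_CUBIC))
```

```text
(no output)
```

View pics/top0.png

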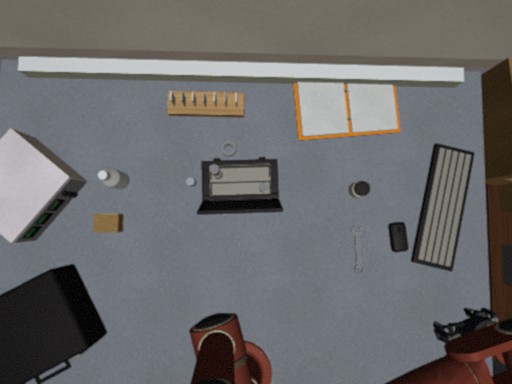

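View pics/scene0.png

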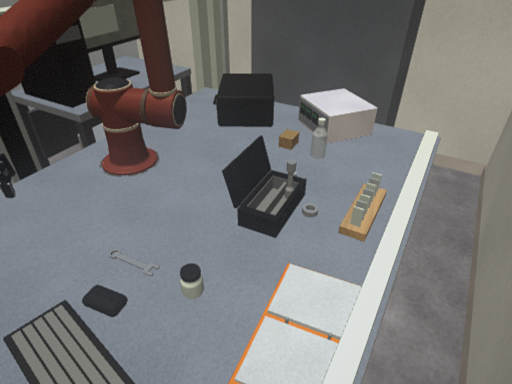

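```bash
ls pics
```

```text
scene0.png
scene0c.png
top0.png
top0c.png
```

View pics/top0c.png

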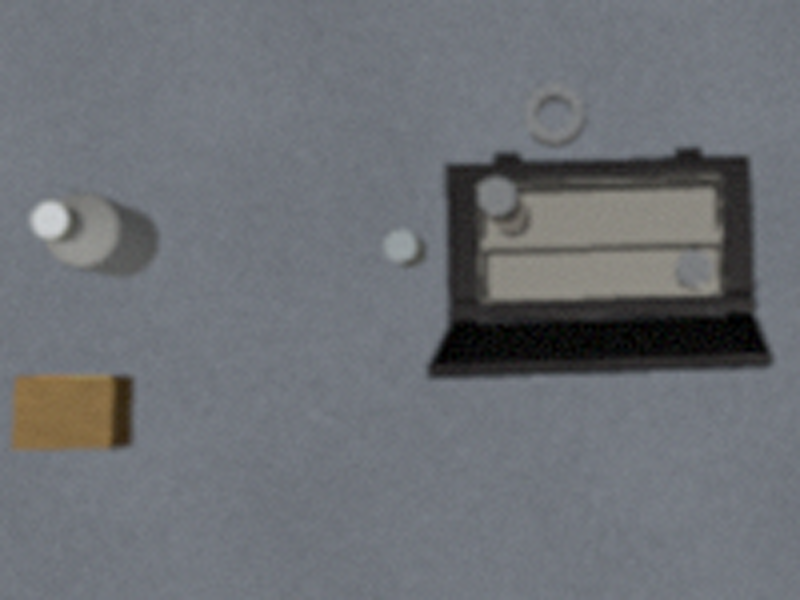

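View pics/scene0c.png

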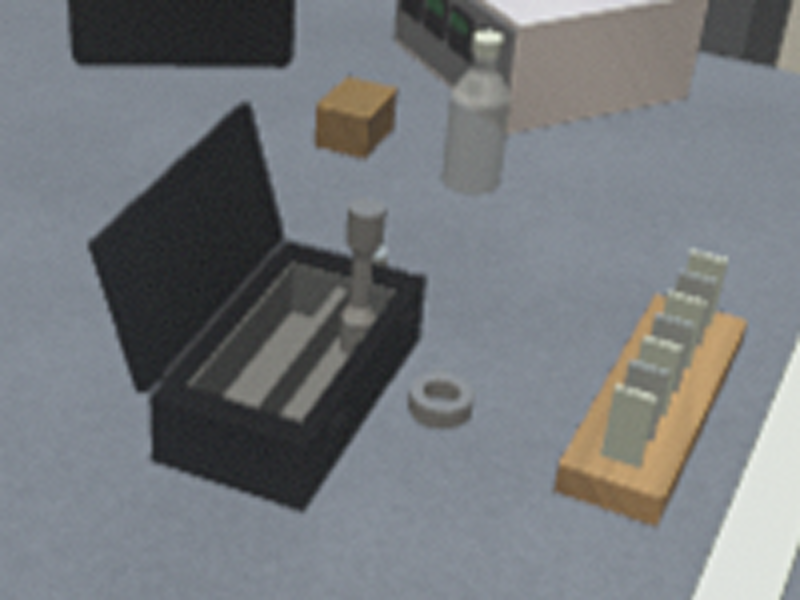

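Run:
```python
from h import *
import pickle
C=pickle.load(open('C.pkl','rb'))
T=lambda u,v:np.array([90+u/4-.375,120+v/4-.375]); S=lambda u,v:np.array([200+u/4-.375,110+v/4-.375])
t,s=C['top'],C['scene']
print('rim', [atz(t,T(*p),.065).round(3) for p in [(447,163),(749,157),(752,314),(450,324)]])
print('rim scene', [atz(s,S(*p),.065).round(3) for p in [(425,280),(315,435),(285,243),(152,398)]])
print('floor', [atz(s,S(*p),.0).round(3) for p in [(303,510),(153,458)]])
for n,a,b in [('spectop',(497,196),(366,207)),('spec bottom',(512,222),(354,330)),('lidL',(430,374),(247,103)),('lidR',(771,360),(93,243))]:
    p,e=tri([(t,T(*a)),(s,S(*b))]);print(n,p.round(4),np.round(e,1))
print('spectop z.148',atz(t,T(497,196),.148).round(4),atz(s,S(366,207),.148).round(4))
print('disc',atz(t,T(694,268),.03).round(3),'slug top',atz(t,T(401,247),.05).round(3),'collar',atz(t,T(555,115),.02).round(3))
```

```text
rim [array([0.694, 0.134, 0.065]), array([ 0.703, -0.113,  0.065]), array([ 0.574, -0.117,  0.065]), array([0.562, 0.128, 0.065])]
rim scene [array([0.694, 0.127, 0.065]), array([ 0.704, -0.101,  0.065]), array([0.565, 0.12 , 0.065]), array([ 0.579, -0.123,  0.065])]
floor [array([ 0.703, -0.112,  0.   ]), array([ 0.575, -0.117,  0.   ])]
spectop [0.655  0.0837 0.147 ] [0.4 0.4]
spec bottom [0.6513 0.0832 0.0255] [0. 0.]
lidL [0.5208 0.1261 0.1861] [0.3 0.3]
lidR [ 0.5331 -0.1217  0.1867] [0.2 0.2]
spectop z.148 [0.6559 0.0842 0.148 ] [0.6548 0.0812 0.148 ]
disc [ 0.614 -0.07   0.03 ] slug top [0.626 0.172 0.05 ] collar [0.744 0.049 0.02 ]
```

Request:
step_arm:
  motion:
    - [0.42,0.8,0.1,0,0,-0.242,255]
    - [0.42,0.8,0.1,0,0,-0.242,255]
    - [0.42,0.8,0.1,0,0,-0.242,255]
    - [0.42,0.8,0.1,0,0,-0.242,255]
    - [0.42,0.8,0.1,0,0,-0.242,255]
    - [0.42,0.8,0.1,0,0,-0.242,255]
    - [0.42,0.8,0.1,0,0,-0.242,255]
    - [0.42,0.8,0.1,0,0,-0.242,255]
    - [0.42,0.8,0.1,0,0,-0.242,255]
    - [0.42,0.8,0.1,0,0,-0.242,255]

```text
time: 2.6
tool_pos: [0.4581, -0.1704, 0.2826]
tool_rot: [-0.0, 1.0, 0.024, 0.001]
contact_force: [-0.7, -0.8, -0.8]
gripper_width: 0.0
```

Request:
step_arm:
  motion:
    - [0.396,0.64,0,0,0,0,255]
    - [0.396,0.64,0,0,0,0,255]
    - [0.396,0.64,0,0,0,0,255]
    - [0.396,0.64,0,0,0,0,255]
    - [0.396,0.64,0,0,0,0,255]
    - [0.396,0.64,0,0,0,0,255]
    - [0.396,0.64,0,0,0,0,255]
    - [0.396,0.64,0,0,0,0,255]
    - [0.396,0.64,0,0,0,0,255]

```text
time: 3.5
tool_pos: [0.6551, 0.1474, 0.2801]
tool_rot: [-0.0, 1.0, 0.022, -0.001]
contact_force: [0.1, -0.9, -0.3]
gripper_width: -0.001
```

Run:
```python
from h import *
print(monitor.state()['tool_pos'])
r=grab('wrist','w1');grab('scene','s1')
a=cv2.imread('pics/s1.png');cv2.imwrite('pics/s1c.png',cv2.resize(a[60:240,200:400],None,fx=3,fy=3))
```

```text
[0.65512458 0.14743404 0.28012501]
```

View pics/w1.png

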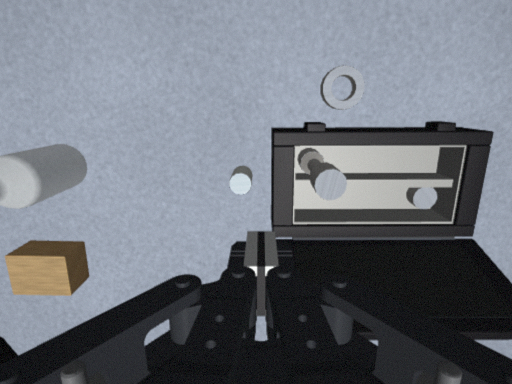

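View pics/s1c.png

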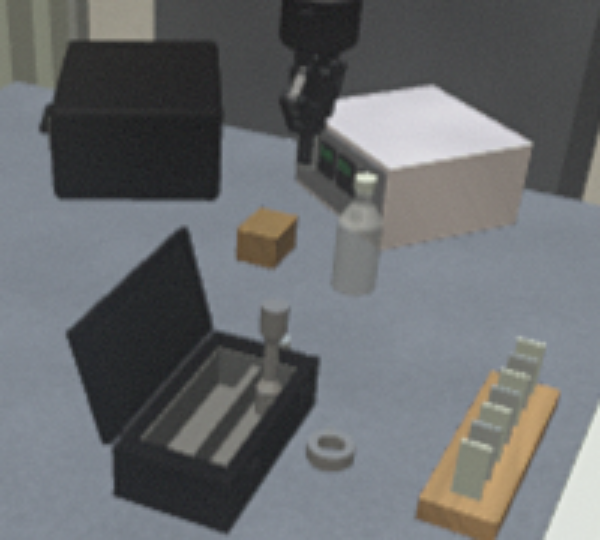

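Run:
```python
from h import *
from scipy.spatial.transform import Rotation as Ro
s=monitor.state();r=grab('wrist','w2')
w=s['tool_rot'];T=np.eye(4);T[:3,:3]=Ro.from_quat([w[1],w[2],w[3],w[0]]).as_matrix();T[:3,3]=s['tool_pos']
M=np.linalg.inv(T@np.array(r['hand_eye']));c=(np.array(r['mtx']),M[:3,:3],M[:3,3])
print(s['tool_pos'].round(4))
print('spectop',atz(c,(330,183),.148).round(4),'bottomhead',atz(c,(311,160),.03).round(4),'slug',atz(c,(240,184),.05).round(4))
print('rim',[atz(c,p,.065).round(4) for p in [(272,129),(489,129),(474,235),(273,237)]])
print('tip',proj(c,s['tool_pos']))
```

```text
[0.6542 0.1448 0.2807]
spectop [0.656  0.0827 0.148 ] bottomhead [0.6559 0.0816 0.03  ] slug [0.626  0.1699 0.05  ]
rim [array([0.6954, 0.1345, 0.065 ]), array([ 0.7055, -0.1098,  0.065 ]), array([ 0.5765, -0.1227,  0.065 ]), array([0.5636, 0.1265, 0.065 ])]
tip [262.42265981 247.83694631]
```

Request:
step_arm:
  motion:
    - [0.002,0.004,-0.1,0,0,0,255]
    - [0.002,0.004,-0.2,0,0,0,255]
    - [0.002,0.004,-0.3,0,0,0,255]
    - [0.002,0.004,-0.3,0,0,0,255]
    - [0.002,-0.02,-0.3,0,0,0,255]
    - [0.002,-0.03,-0.3,0,0,0,255]
    - [0.002,-0.03,-0.3,0,0,0,255]

```text
time: 4.35
tool_pos: [0.6577, 0.1292, 0.1361]
tool_rot: [-0.0, 1.0, 0.02, 0.004]
contact_force: [-1.0, 0.3, -0.5]
gripper_width: 0.002
```

Run:
```python
from h import *
s=monitor.state();print(s['tool_pos'],s['contact_force'])
grab('scene','s2');
a=cv2.imread('pics/s2.png');cv2.imwrite('pics/s2c.png',cv2.resize(a[80:240,220:400],None,fx=3,fy=3))
```

```text
[0.6577088  0.1292012  0.13610075] [-0.99843557  0.25166001 -0.51201541]
```

View pics/s2c.png

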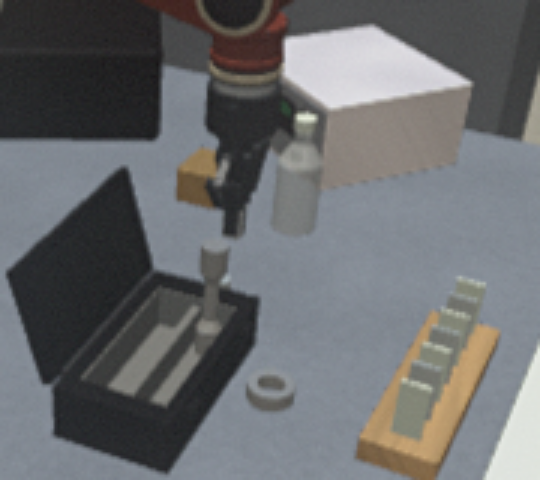

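Request:
step_arm:
  motion:
    - [0,-0.014,-0.006,0,0,0,255]
    - [0,-0.024,-0.006,0,0,0,255]
    - [0.001,-0.034,-0.006,0,0,0,255]
    - [0.001,-0.044,-0.006,0,0,0,255]
    - [0.002,-0.054,-0.006,0,0,0,255]
    - [0.002,-0.064,-0.006,0,0,0,255]
    - [0.002,-0.074,-0.006,0,0,0,255]
    - [0.002,-0.082,-0.006,0,0,0,255]

```text
time: 5.2
tool_pos: [0.6561, 0.089, 0.1282]
tool_rot: [0.0, 1.0, 0.021, -0.0]
contact_force: [0.2, -0.2, -0.2]
gripper_width: -0.004
```

Run:
```python
from h import *
s=monitor.state();print(s['tool_pos'],s['contact_force'])
grab('scene','s3');
a=cv2.imread('pics/s3.png');cv2.imwrite('pics/s3c.png',cv2.resize(a[80:240,220:400],None,fx=3,fy=3))
```

```text
[0.65607744 0.08898559 0.1281781 ] [ 0.20693624 -0.19495922 -0.20149594]
```

View pics/s3c.png

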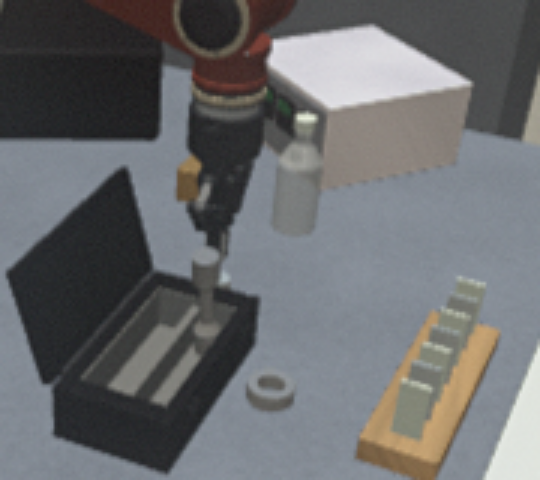

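Request:
step_arm:
  motion:
    - [0,-0.012,0,0,0,0,255]
    - [0,-0.022,0,0,0,0,255]
    - [0.001,-0.032,0,0,0,0,255]
    - [0.001,-0.042,0,0,0,0,255]
    - [0.002,-0.052,0,0,0,0,255]
    - [0.002,-0.052,0,0,0,0,255]
    - [0.002,-0.052,0,0,0,0,255]
    - [0.002,-0.052,0,0,0,0,255]

```text
time: 6.05
tool_pos: [0.6571, 0.0637, 0.1283]
tool_rot: [-0.0, 1.0, 0.021, -0.0]
contact_force: [-0.2, 0.1, -0.2]
gripper_width: -0.001
```

Run:
```python
from h import *
s=monitor.state();print(s['tool_pos'],s['contact_force'])
grab('scene','s4');
a=cv2.imread('pics/s4.png');cv2.imwrite('pics/s4c.png',cv2.resize(a[80:240,220:400],None,fx=3,fy=3))
```

```text
[0.65712456 0.06368511 0.12829443] [-0.17481563  0.10455086 -0.17540539]
```

View pics/s4c.png

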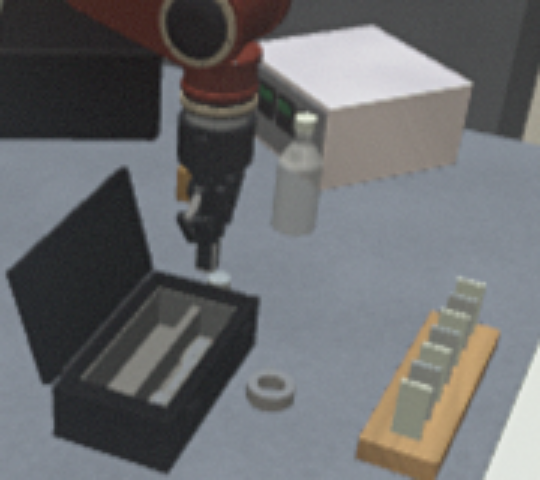

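Request:
step_arm:
  motion:
    - [0,0,0.1,0,0,0,255]
    - [0,0,0.2,0,0,0,255]
    - [0,0,0.3,0,0,0,255]
    - [-0.02,-0.05,0.36,0,0,0,255]
    - [-0.02,-0.1,0.36,0,0,0,255]
    - [-0.02,-0.1,0.36,0,0,0,255]
    - [-0.02,-0.1,0.36,0,0,0,255]

```text
time: 6.8
tool_pos: [0.6469, 0.0136, 0.3078]
tool_rot: [-0.0, 1.0, 0.021, -0.0]
contact_force: [0.6, -0.2, -0.1]
gripper_width: 0.0
```

Run:
```python
from h import *
from scipy.spatial.transform import Rotation as Ro
s=monitor.state();r=grab('wrist','w5')
w=s['tool_rot'];T=np.eye(4);T[:3,:3]=Ro.from_quat([w[1],w[2],w[3],w[0]]).as_matrix();T[:3,3]=s['tool_pos']
M=np.linalg.inv(T@np.array(r['hand_eye']));c=(np.array(r['mtx']),M[:3,:3],M[:3,3])
import pickle;pickle.dump(c,open('w5.pkl','wb'))
for n in ('specimen_mid','disc_mid'):
  for q in eyes.pinpoint(n,'wrist')[:2]: print(n,q['p'],q['uv'],atz(c,q['uv'],.023).round(4))
print(s['tool_pos'])
grab('scene','s5');
a=cv2.imread('pics/s5.png');cv2.imwrite('pics/s5c.png',cv2.resize(a[80:240,220:400],None,fx=3,fy=3))
```

```text
specimen_mid 0.89 [272.6, 145.0] [ 0.6613 -0.001   0.023 ]
disc_mid 0.61 [319.6, 178.4] [ 0.6173 -0.0694  0.023 ]
disc_mid 0.17 [498.8, 303.1] [ 0.4266 -0.3717  0.023 ]
[0.64690462 0.01357478 0.30779375]
```

View pics/s5c.png

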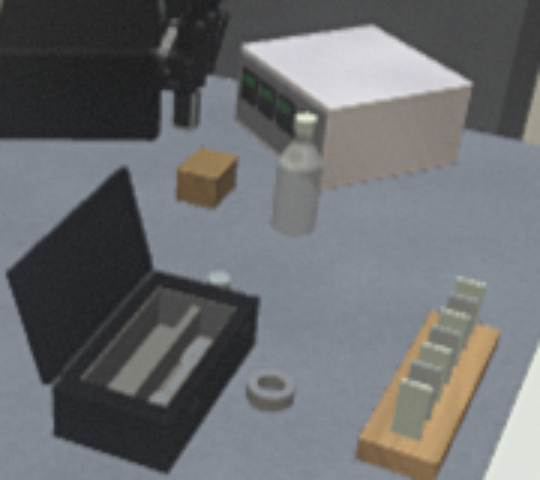

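View pics/w5.png

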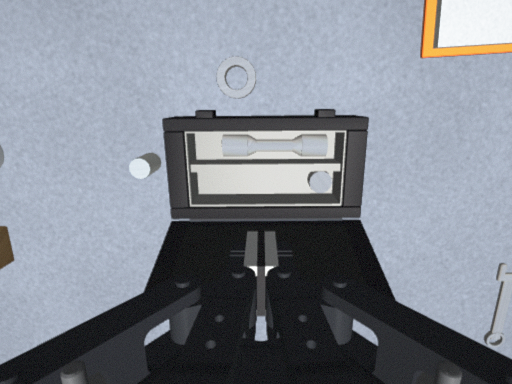

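Request:
step_arm:
  motion:
    - [-0.1,0,0,0,0,0,255]
    - [-0.2,0,0,0,0,0,255]
    - [-0.3,0,0,0,0,0,255]
    - [-0.414,-0.01,0,0,0,0,255]
    - [-0.414,-0.01,0,0,0,0,255]
    - [-0.414,-0.01,-0.1,0,0,0,255]
    - [-0.414,-0.01,-0.2,0,0,0,255]
    - [-0.414,-0.01,-0.31,0,0,0,255]
    - [-0.414,-0.01,-0.31,0,0,0,255]
    - [-0.414,-0.01,-0.31,0,0,0,255]

```text
time: 8.0
tool_pos: [0.4397, 0.0089, 0.1525]
tool_rot: [-0.0, 1.0, 0.021, -0.002]
contact_force: [-0.1, 0.5, -0.3]
gripper_width: 0.004
```

Run:
```python
from h import *
s=monitor.state();print(s['tool_pos'],s['contact_force'])
grab('scene','s6');
a=cv2.imread('pics/s6.png');cv2.imwrite('pics/s6c.png',cv2.resize(a[60:240,180:380],None,fx=3,fy=3))
```

```text
[0.43967454 0.00889973 0.15252683] [-0.13351987  0.47142855 -0.279891  ]
```

View pics/s6c.png

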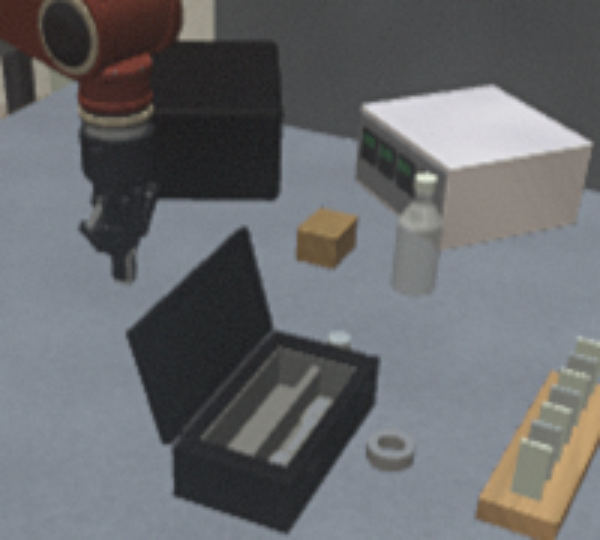

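Request:
step_arm:
  motion:
    - [0.06,0,0.004,0,0,0,255]
    - [0.1,0,0.004,0,0,0,255]
    - [0.12,0,0.004,0,0,0,255]
    - [0.14,0,0.004,0,0,0,255]
    - [0.16,0,0.004,0,0,0,255]
    - [0.18,0,0.004,0,0,0,255]
    - [0.2,0,0.004,0,0,0,255]
    - [0.22,0,0.004,0,0,0,255]
    - [0.22,0,0.004,0,0,0,255]

```text
time: 8.95
tool_pos: [0.5515, 0.0085, 0.1556]
tool_rot: [0.0, 1.0, 0.021, 0.001]
contact_force: [0.3, -0.1, -0.7]
gripper_width: 0.0
```

Run:
```python
from h import *
s=monitor.state();print(s['tool_pos'],s['contact_force'])
grab('scene','s7');
a=cv2.imread('pics/s7.png');cv2.imwrite('pics/s7c.png',cv2.resize(a[60:240,180:380],None,fx=3,fy=3))
```

```text
[0.55154426 0.0084857  0.15563844] [ 0.30849371 -0.08548686 -0.65680237]
```

View pics/s7c.png

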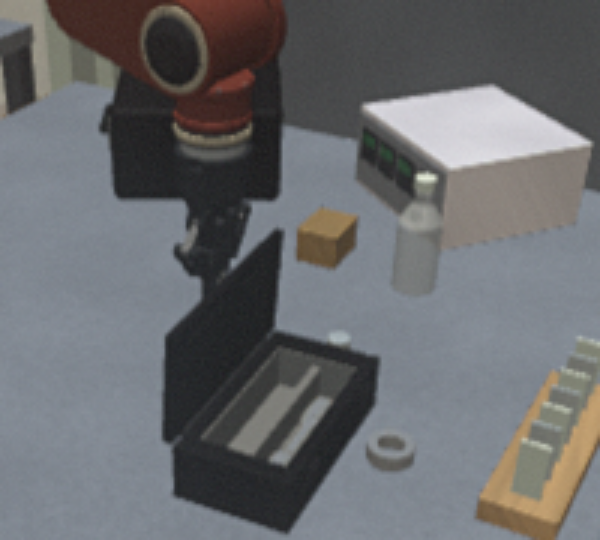

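Request:
step_arm:
  motion:
    - [0.017,0.002,0.003,0,0,0,255]
    - [0.034,0.002,0.004,0,0,0,255]
    - [0.054,0.002,0.003,0,0,0,255]
    - [0.074,0.002,0.002,0,0,0,255]
    - [0.093,0.002,-0.003,0,0,0,255]
    - [0.112,0.002,-0.009,0,0,0,255]
    - [0.13,0.002,-0.018,0,0,0,255]
    - [0.148,0.002,-0.028,0,0,0,255]
    - [0.148,0.002,-0.028,0,0,0,255]

```text
time: 9.9
tool_pos: [0.6251, 0.0094, 0.1403]
tool_rot: [0.0, 1.0, 0.021, 0.0]
contact_force: [-0.7, -0.3, -0.3]
gripper_width: -0.0
```

Run:
```python
from h import *
s=monitor.state();print(s['tool_pos'],s['contact_force'])
grab('scene','s8');
a=cv2.imread('pics/s8.png');cv2.imwrite('pics/s8c.png',cv2.resize(a[60:240,180:380],None,fx=3,fy=3))
```

```text
[0.62510397 0.00943778 0.14033613] [-0.65932799 -0.26547644 -0.32077362]
```

View pics/s8c.png

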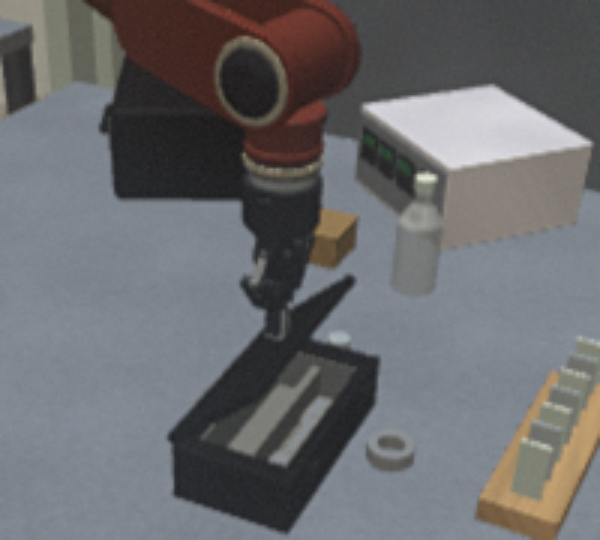

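Request:
step_arm:
  motion:
    - [0.018,0,-0.012,0,0,0,255]
    - [0.035,0,-0.025,0,0,0,255]
    - [0.049,0,-0.042,0,0,0,255]
    - [0.062,0,-0.06,0,0,0,255]
    - [0.07,0,-0.075,0,0,0,255]
    - [0.078,0,-0.09,0,0,0,255]
    - [0.08,0,-0.1,0,0,0,255]
    - [0.082,0,-0.111,0,0,0,255]
    - [0.082,0,-0.111,0,0,0,255]

```text
time: 10.85
tool_pos: [0.6647, 0.0095, 0.0849]
tool_rot: [-0.0, 1.0, 0.021, -0.001]
contact_force: [-0.3, 0.3, 0.6]
gripper_width: 0.002
```

Request:
step_arm:
  motion:
    - [0,0,-0.004,0,0,0,255]
    - [0,0,-0.008,0,0,0,255]
    - [0,0,-0.012,0,0,0,255]
    - [0,0,-0.012,0,0,0,255]

```text
time: 11.25
tool_pos: [0.6651, 0.0095, 0.0798]
tool_rot: [0.0, 1.0, 0.021, 0.0]
contact_force: [-0.3, -0.3, 0.9]
gripper_width: 0.001
```

Request:
step_arm:
  motion:
    - [0,0,-0.002,0,0,0,255]
    - [0,0,-0.004,0,0,0,255]
    - [0,0,-0.006,0,0,0,255]
    - [0,0,-0.006,0,0,0,255]

```text
time: 11.65
tool_pos: [0.6653, 0.0095, 0.0771]
tool_rot: [0.0, 1.0, 0.021, 0.0]
contact_force: [0.1, -0.9, 1.4]
gripper_width: -0.005
```

Request:
step_arm:
  motion:
    - [0,0,-0.002,0,0,0,255]
    - [0,0,-0.004,0,0,0,255]
    - [0,0,-0.004,0,0,0,255]

```text
time: 11.95
tool_pos: [0.6654, 0.0095, 0.077]
tool_rot: [0.0, 1.0, 0.021, -0.0]
contact_force: [-3.9, -0.5, 11.0]
gripper_width: 0.001
```

Run:
```python
from h import *
s=monitor.state();print(s['tool_pos'],s['contact_force'])
grab('scene','s9');
a=cv2.imread('pics/s9.png');cv2.imwrite('pics/s9c.png',cv2.resize(a[110:240,200:350],None,fx=4,fy=4))
```

```text
[0.6653951  0.00950791 0.07703362] [-3.94829257 -0.51232483 10.98709644]
```

View pics/s9c.png

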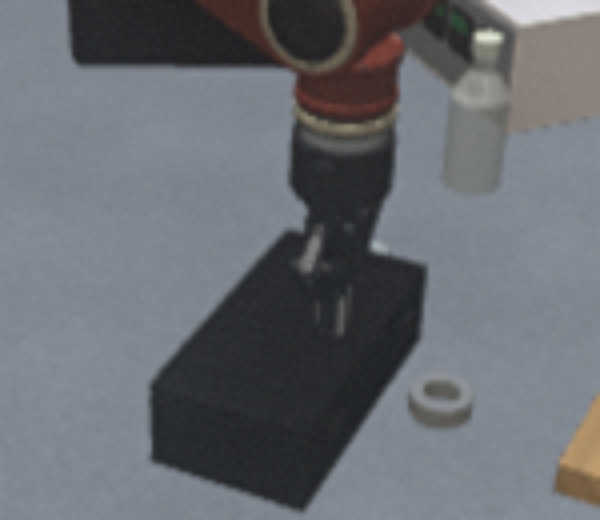

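Request:
step_arm:
  motion:
    - [0,0,-0.003,0,0,0,255]
    - [0,0,-0.003,0,0,0,255]
    - [0,0,-0.003,0,0,0,255]
    - [0,0,0.02,0,0,0,255]
    - [0,0,0.1,0,0,0,255]
    - [0,0,0.2,0,0,0,255]
    - [-0.1,0,0.3,0,0,0,255]
    - [-0.2,0,0.3,0,0,0,255]
    - [-0.2,0,0.3,0,0,0,255]
    - [-0.2,0,0.3,0,0,0,255]

```text
time: 13.0
tool_pos: [0.5639, 0.0096, 0.2259]
tool_rot: [0.0, 1.0, 0.021, 0.001]
contact_force: [0.3, -0.3, -0.8]
gripper_width: 0.002
```

Run:
```python
from h import *
s=monitor.state();print(s['tool_pos'],s['contact_force'])
r=grab('scene','s10');c=cam(r)
a=cv2.imread('pics/s10.png');cv2.imwrite('pics/s10c.png',cv2.resize(a[110:240,200:350],None,fx=4,fy=4,interpolation=cv2.INTER_CUBIC))
for p in [(.693,.134),(.703,-.113)]:
  for th in (0,.04,.1):print(p,th,(proj(c,(p[0],p[1],.077+.13*np.sin(th)))-[200,110])*4)
```

```text
[0.56388736 0.00964178 0.2258544 ] [ 0.34489874 -0.33932533 -0.82322622]
(0.693, 0.134) 0 [427.16420371 262.32329869]
(0.693, 0.134) 0.04 [427.71717587 257.09762863]
(0.693, 0.134) 0.1 [428.54996976 249.22760113]
(0.703, -0.113) 0 [305.06483051 429.32189376]
(0.703, -0.113) 0.04 [305.34965847 423.68639022]
(0.703, -0.113) 0.1 [305.77909236 415.18976549]
```

View pics/s10c.png

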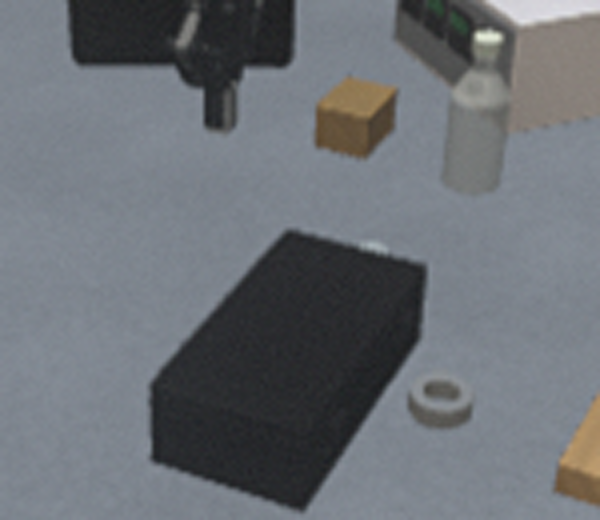

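The lid is shut: its free corners are at about (427,264) and (305,430), matching the 0 rad projection. The slug, collar, carton and bottle have not moved, and the gripper is clear. I'm handing the job in.

```bash
python3 -c "
from plant import manip
print(manip.job_done())"
```

```text
the job is handed in; nothing more can be done
None
```

I pushed the specimen over with shut fingers, then swung the lid over and pressed it shut. I handed the job in at about 13 s of the 48 s; no verdict was reported.

- **Specimen:** before the lid was closed, the wrist camera showed it lying flat along the far trough. Its middle was near world (0.661, −0.001), about 10 mm from the case's middle along the trough.
- **Disc:** in the same picture it still lay in the near trough. Its position was within about 4 mm of where I first measured it.
- **Lid:** pressing it met a hard stop with the fingertips at z = 0.077 m, which is the rim height plus the lid's thickness. The wrist force there was about 11 N, and I pressed about 1.5 mm further without reading the force again. In the last picture the lid's far corners match the fully shut position to about half a pixel in the camera image.
- **Surroundings:** the slug, collar, carton and dispenser look unmoved in the last picture. I did not check the wrench, jar and mouse again; the fingers passed well above that area.
- **After closing:** the gripper ended clear of everything, with no contact force. I could not see the specimen or the disc once the lid was shut.

No check failed or disagreed.

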